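Pack out the clamping fixture with spacers and hold the jaw shut

TASK

The red hinge bracket stands loose against the stop of the green clamping fixture, and the sprung jaw is too short of travel to reach it: take spacers from the wooden rack and stand them upright on the bed, side by side flat between the bracket and the jaw's pad, adding one at a time until the jaw, pushed forward by its fin, squeezes the stack firmly, with about 10 N, against bracket and stop before its travel runs out. The job finishes while you are still holding: do not let go of the jaw, but keep your fingers on its fin pressing it closed, so that spacers and bracket are clamped and still. Leave the spacers you do not need standing in the rack, and do not shift the other tools and parts lying on the bench.

Things in the scene. Friction and masses are not known exactly. Their poses are not given: they have to be found in the camera images.
- fixture: Green clamping fixture bolted to the bench: base plate 300 x 100 x 20 mm, origin at the centre of its underside on the bench, z up. Its x axis runs along the 300 mm length, from the sliding jaw (-x end) to the fixed stop (+x end), and is the closing direction; parts in the gap stand on its bed, the top of the plate, 20 mm above the origin and centred on y = 0. Two low strips 6 mm high run along the bed at y = +-26 to +-34 mm.
- jaw (a joint): Sliding jaw of the fixture (blue block 46 long x 56 wide mm, its top 57 mm above the bench), travel in m along the fixture's +x: 0 = fully open (as it starts), 0.036 = its rigid end stop. A spring always pulls it back open (1.2 N at 0, 2.3 N at 0.036), so it opens again when let go.
- jaw_grip (a point): Grip point in the upright black and orange fin on top of the sliding jaw: the fin is 18 mm wide across (fixture y), 30 mm long (fixture x), centred on this point in x and y; it rises from the blue block's top, 57 mm above the bench, to 110 mm; the point is 91 mm above the bench and 40 mm behind the face of the unpressed pad. Push or pull it along the fixture's +x to close the jaw.
- pad: Steel pressure pad on the front of the sliding jaw, 44 wide x 44 tall mm; origin at the middle of its front face in plan, at bed height (20 mm above the bench); the face spans 24 to 68 mm above the bench and looks along the fixture's +x. It is sprung: pushed back into the jaw by up to 8 mm at 2 N per mm.
- stop: Fixed blue stop block at the +x end of the bed, 34 x 56 x 56 mm; origin at the foot of its clamping face (the face that looks along the fixture's -x), at bed height. Set at a different place along the bed each time; it cannot be moved.
- work: Loose red-painted aluminium hinge bracket being clamped, standing on the bed with its back against the stop: 25 mm thick (fixture x), 44 wide, body 50 tall with a round boss to 65 mm; 0.17 kg, so that a few N of the push are lost to friction on the bed; origin at the centre of its underside.
- work_face (a point): Middle of the bracket's front face (looks along the fixture's -x towards the pad), 50 mm above the bench. The gap to fill lies between the pad's face and this face: 40 to 78 mm with the jaw open.
- rack: Low wooden rack, 184 x 60 mm, fixed to the bench, holding four spacers in a row along its x axis, one in each compartment; floor 5 mm above the bench, rims 13 mm. Origin at the centre of its underside.
- spacer0_center (a point): Centre (half-way up) of a loose aluminium spacer with an orange band near the top, 20 mm thick (its x), 40 mm wide (its y), 62 mm tall (z), about 0.14 kg, standing upright in the rack with its thickness along the rack's x. All four are alike; clear room around the upper part for fingers on the two 20 mm wide edge faces (40 mm apart).
- spacer0: The same spacer; origin at the centre of its underside.
- spacer1_center (a point): Centre (half-way up) of a loose aluminium spacer with an orange band near the top, 20 mm thick (its x), 40 mm wide (its y), 62 mm tall (z), about 0.14 kg, standing upright in the rack with its thickness along the rack's x. All four are alike; clear room around the upper part for fingers on the two 20 mm wide edge faces (40 mm apart).
- spacer1: The same spacer; origin at the centre of its underside.
- spacer2_center (a point): Centre (half-way up) of a loose aluminium spacer with an orange band near the top, 20 mm thick (its x), 40 mm wide (its y), 62 mm tall (z), about 0.14 kg, standing upright in the rack with its thickness along the rack's x. All four are alike; clear room around the upper part for fingers on the two 20 mm wide edge faces (40 mm apart).
- spacer2: The same spacer; origin at the centre of its underside.
- spacer3_center (a point): Centre (half-way up) of a loose aluminium spacer with an orange band near the top, 20 mm thick (its x), 40 mm wide (its y), 62 mm tall (z), about 0.14 kg, standing upright in the rack with its thickness along the rack's x. All four are alike; clear room around the upper part for fingers on the two 20 mm wide edge faces (40 mm apart).
- spacer3: The same spacer; origin at the centre of its underside.
- file: Flat file, black and orange handle, 290 mm long, lying about on the bench; leave it alone. Origin on its underside.
- needle_file: Thin needle file, 195 mm long, lying about on the bench; leave it alone. Origin on its underside.
- screwdriver: Screwdriver, lying about on the bench; leave it alone. Origin on its underside.
- jar: Small amber glass jar with a brass cap, 56 mm across, 55 mm tall, lying about on the bench; leave it alone. Origin on its underside.
- t_bolt: Steel T-bolt standing on its head, 30 x 22 mm, 45 mm tall, lying about on the bench; leave it alone. Origin on its underside.
- offcut: Wooden offcut 50 x 90 x 40 mm, lying about on the bench; leave it alone. Origin on its underside.
- collar: Steel collar, 34 mm across, 16 mm high, lying about on the bench; leave it alone. Origin on its underside.
There are look-alikes about, which are no part of the job. What is shaped like the spacer2 but blue or yellow is not meant.

How it is judged:
On the way:
1. a spacer stands upright on the fixture's bed between jaw and bracket, let go (((angle between spacer0_center's own z axis and vertical below 0.08 rad and z of spacer0_center in the frame of fixture between 0.047 and 0.055 m and y of spacer0_center in the frame of fixture between -0.012 and 0.012 m and x of spacer0_center in the frame of fixture between -0.035 and 0.048 m and contact force between the fingers and spacer0 below 0.2 N) or (angle between spacer1_center's own z axis and vertical below 0.08 rad and z of spacer1_center in the frame of fixture between 0.047 and 0.055 m and y of spacer1_center in the frame of fixture between -0.012 and 0.012 m and x of spacer1_center in the frame of fixture between -0.035 and 0.048 m and contact force between the fingers and spacer1 below 0.2 N) or (angle between spacer2_center's own z axis and vertical below 0.08 rad and z of spacer2_center in the frame of fixture between 0.047 and 0.055 m and y of spacer2_center in the frame of fixture between -0.012 and 0.012 m and x of spacer2_center in the frame of fixture between -0.035 and 0.048 m and contact force between the fingers and spacer2 below 0.2 N) or (angle between spacer3_center's own z axis and vertical below 0.08 rad and z of spacer3_center in the frame of fixture between 0.047 and 0.055 m and y of spacer3_center in the frame of fixture between -0.012 and 0.012 m and x of spacer3_center in the frame of fixture between -0.035 and 0.048 m and contact force between the fingers and spacer3 below 0.2 N))), for 0.2 s.
At the end, for the whole second after the job is handed in: Fingers push jaw over 2 N, pad squeezes a spacer over 5 N, spacer on bracket over 1.5 N, bracket on stop over 0.5 N; all upright within 0.08 rad; fixture spacers seated on the bed (4 mm), within 12 mm of its centre line; spares upright in the rack; jaw and bracket still ((contact force between pad and spacer0 above 5 N or contact force between pad and spacer1 above 5 N or contact force between pad and spacer2 above 5 N or contact force between pad and spacer3 above 5 N) and (contact force between work and spacer0 above 1.5 N or contact force between work and spacer1 above 1.5 N or contact force between work and spacer2 above 1.5 N or contact force between work and spacer3 above 1.5 N) and contact force between work and stop above 0.5 N and contact force between the fingers and jaw above 2 N and angle between work_face's own z axis and vertical below 0.08 rad and linear speed of work below 0.02 m/s and velocity of joint jaw below 0.01 m/s and ((angle between spacer0_center's own z axis and vertical below 0.08 rad and z of spacer0_center in the frame of fixture between 0.047 and 0.055 m and y of spacer0_center in the frame of fixture between -0.012 and 0.012 m and x of spacer0_center in the frame of fixture between -0.035 and 0.048 m) or (horizontal distance between spacer0_center and rack below 0.11 m and angle between spacer0_center's own z axis and vertical below 0.15 rad)) and ((angle between spacer1_center's own z axis and vertical below 0.08 rad and z of spacer1_center in the frame of fixture between 0.047 and 0.055 m and y of spacer1_center in the frame of fixture between -0.012 and 0.012 m and x of spacer1_center in the frame of fixture between -0.035 and 0.048 m) or (horizontal distance between spacer1_center and rack below 0.11 m and angle between spacer1_center's own z axis and vertical below 0.15 rad)) and ((angle between spacer2_center's own z axis and vertical below 0.08 rad and z of spacer2_center in the frame of fixture between 0.047 and 0.055 m and y of spacer2_center in the frame of fixture between -0.012 and 0.012 m and x of spacer2_center in the frame of fixture between -0.035 and 0.048 m) or (horizontal distance between spacer2_center and rack below 0.11 m and angle between spacer2_center's own z axis and vertical below 0.15 rad)) and ((angle between spacer3_center's own z axis and vertical below 0.08 rad and z of spacer3_center in the frame of fixture between 0.047 and 0.055 m and y of spacer3_center in the frame of fixture between -0.012 and 0.012 m and x of spacer3_center in the frame of fixture between -0.035 and 0.048 m) or (horizontal distance between spacer3_center and rack below 0.11 m and angle between spacer3_center's own z axis and vertical below 0.15 rad))); the arm keeps its last pose, push and grip.
It fails at once if another tool or part on the bench is shifted more than 30 mm (distance of any of file, needle_file, screwdriver, jar, t_bolt, offcut, collar from where it was at the start of the episode above 0.03 m).
It also fails if it takes over 72 s, if anything falls off the work surface, if the arm or the gripper's body presses on something with over 40 N, if the wrist force passes 120 N, or if a joint passes its speed limit or range.

ROBOT

A 6-joint arm with a two-finger parallel gripper is mounted at the origin on the work surface. World frame = base frame: x ahead of the robot, y to its left, z up, the work surface at z = 0. Lengths are in m, angles in rad, forces in N, time in s.
With the tool pointing down it reaches from about 0.275 to 0.975 m from the base axis. Payload 8.4 kg.
Tool frame: the origin (TCP) lies midway between the tips of the shut fingers; the grasp point (between the pads) lies 19 mm behind it; z points along the fingers, y is the line along which they close (so a half turn about z gives the same grasp; the last joint's range is limited). The gripper opens to 92 mm and grips with 3 to 60 N. Pads are 20 mm wide; open, the fingers measure 128 mm over their backs; the gripper's body (75 mm by 189 mm) begins 69 mm behind the grasp point.
Start: joints at [-1.338, 0.353, 1.633, -0, 1.155, -0.002], TCP at [0.145, -0.608, 0.215] pointing down, gripper open.
Joint ranges: [-2.63, 2.63], [-0.92, 2.1], [0.06, 2.66], [-1.3, 4.44], [0, 2.69], [-3.02, 3.02]. Speed limits (rad/s): [2.22, 2.22, 2.79, 3.14, 3.14, 3.14].

INTERFACE

Orientations are given as [roll, pitch, yaw] about the fixed x, y, z axes, in that order (R = Rz(yaw) Ry(pitch) Rx(roll)).
In Python, from station import observe, camera, get_calibration, hand_in gives the robot as it stands.
- The arm moves only by the tool carry_out, never from a script. Its argument "deltas" is a list of rows, each a list of 7 numbers: the shift along the tool's x, y, z normalised to -1 to 1, where 1 is 0.03 m, then the turn, a rotation vector about the tool's x, y, z normalised to -1 to 1, where 1 is 5 degrees, then the finger opening in mm, from 0 to 91.9. A call has 1 to 8 rows; each row shifts and turns the commanded pose from where the row before left it, along the tool's axes as they then stand; what a row does not reach is not made up. A row lasts 1/12 s, in which the tool goes at most 41.7 mm and 7.16 degrees, less where a joint would pass 70% of its speed; a pose out of reach is approached as far as the arm can. A call with a number of a shift or a turn outside -1 to 1 is refused whole. A call with a gripper value outside its range is refused whole. The fingers move at their own pace and stop on an object; the grip force is fixed at half the most. Time passes only in rows, so rows that do not move let the fingers close. It gives the time, the measured TCP pose, the force, the opening and the grip force at its end, in the units of the state.
- observe(): the state, without advancing time (a new reading comes with each control period).
- camera(name): name is "scene" or "top" or "wrist"; returns the picture (400x640x3 uint8, red, green, blue); there is no depth.
- get_calibration(name): a dict with "fx", "fy", "cx", "cy" (pixels), "world_to_cam" (4x4, takes a point from world to camera coordinates). Camera axes: x right, y down, z forward; pixel columns grow to the right and rows downward; lengths in m; the calibration is good to about 2 mm. A picture is of the moment at which its call begins: read the wrist's pose just before it. get_calibration takes no time and is no camera call; for the wrist camera it gives the pose at the moment of the call.
- hand_in(): hands the job in; it is judged then, once.
The state is a dict: "t": time; "joints": joint angles; "qvel": joint speeds; "tau": joint torques, N m; "eef_pos": TCP position; "tcp_rot": TCP orientation; "contact_force": force on the tool from outside, world axes, zero at the start; "moment": the same for the moment, N m; "gripper_width": finger opening in m; "grip_force": force on a finger pad.
Only numpy, scipy, OpenCV 4.12 (cv2) and the standard library are available. Lean on these libraries where they do the work, as an engineer would, in place of code of your own. Each camera call takes 0.05 s, during which the arm holds its last target. There are 200 camera calls.

## Working session

There is one attempt and no reset: what is moved stays moved. The work goes in short steps, Python scripts to look and compute and a tool call to move; the robot and the scene stay as the last step left them, time stands still between calls to the robot, and variables do not carry over. Pictures are saved under pics/ and viewed, at most 10 in all, crops included, and the job is handed in when it is done.

Besides the shell and the picture viewer there is one more tool, called after "Call:" as name(argument=value, ...), one argument or row to a line, values as JSON. carry_out: Moves the arm, as the interface text tells. Scaled input: -1 to 1 covers 0.03 m each way for a shift and 5 degrees each way for a turn. Its arguments: {"type":"object","properties":{"deltas":{"type":"array","items":{"type":"array","items":{"type":"number"}}}},"required":["deltas"]}

```bash
mkdir -p pics; ls; python3 - <<'E'
from station import *
import cv2,json
for n in("scene","top"):
    im=camera(n); cv2.imwrite(f"pics/{n}0.png",im[:,:,::-1])
    print(n,get_calibration(n))
print(observe())
E
```

```text
pics
scene {'fx': 392.6820961532068, 'fy': 392.6820961532068, 'cx': 319.44173654955443, 'cy': 203.61142833156754, 'world_to_cam': array([[-8.59175744e-01,  5.11679330e-01,  1.14193084e-03,
         4.59846208e-01],
       [ 2.84796710e-01,  4.80062201e-01, -8.29717492e-01,
        -8.35214042e-02],
       [-4.25097488e-01, -7.12547926e-01, -5.58182389e-01,
         1.30058150e+00],
       [ 0.00000000e+00,  0.00000000e+00,  0.00000000e+00,
         1.00000000e+00]])}
top {'fx': 487.49225538252614, 'fy': 487.49225538252614, 'cx': 320.3637302611599, 'cy': 207.6049304042553, 'world_to_cam': array([[-0.01209167, -0.99992259, -0.00293258,  0.00822609],
       [-0.99808651,  0.01224722, -0.060608  ,  0.53434584],
       [ 0.06063923,  0.00219412, -0.99815734,  1.43213245],
       [ 0.        ,  0.        ,  0.        ,  1.        ]])}
{'t': 0.1, 'joints': array([-1.33837600e+00,  3.53581159e-01,  1.63402431e+00, -1.40884489e-05,
        1.15518200e+00, -2.40717468e-03]), 'qvel': array([ 0.00021309, -0.00123702, -0.00328166,  0.00042928,  0.001771  ,
        0.00151839]), 'tau': array([ 8.91463751e-04, -5.94904661e+01, -3.34933519e+01,  7.00628059e-02,
        1.85307849e-02, -4.13580926e-05]), 'eef_pos': array([ 0.14531636, -0.60743973,  0.21395251]), 'tcp_rot': array([-3.14039781e+00,  1.00061015e-05,  2.34833206e-01]), 'contact_force': array([ 0.2353274 ,  0.80188918, -0.25415293]), 'moment': array([0.07618818, 0.00245841, 0.00843928]), 'grip_force': 0.0, 'gripper_width': 0.09186916302307553}
```

View pics/top0.png

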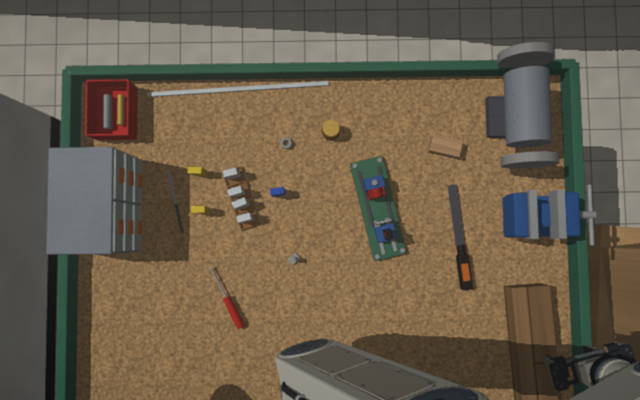

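View pics/scene0.png

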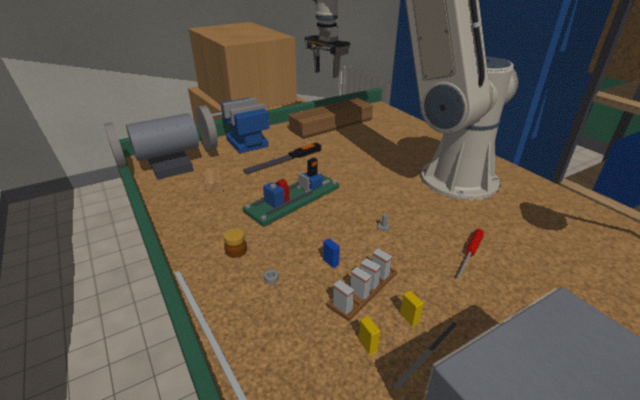

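Top view: rack at about (240,198) with four white-topped spacers at (232,173), (235,190), (240,202), (245,217). Look-alikes are yellow at (195,170) and (197,210), and blue at (277,191). The bare aluminium ones in the rack fit the description. The fixture is at (377,208), with the stop at the top end and the jaw at the bottom.

```bash
cat > h.py <<'E'
import numpy as np,cv2
from station import *
def ray(cal,uv):
    T=cal["world_to_cam"];R=T[:3,:3];c=-R.T@T[:3,3]
    uv=np.atleast_2d(uv).astype(float)
    d=np.c_[(uv[:,0]-cal["cx"])/cal["fx"],(uv[:,1]-cal["cy"])/cal["fy"],np.ones(len(uv))]@R
    return c,d
def onz(cal,uv,z):
    c,d=ray(cal,uv); return c+d*((z-c[2])/d[:,2])[:,None]
def proj(cal,P):
    p=np.atleast_2d(P)@cal["world_to_cam"][:3,:3].T+cal["world_to_cam"][:3,3]
    return np.c_[p[:,0]/p[:,2]*cal["fx"]+cal["cx"],p[:,1]/p[:,2]*cal["fy"]+cal["cy"]]
def rect(cal,cnt,z):
    P=onz(cal,cnt.reshape(-1,2),z)[:,:2]
    (c,s,a)=cv2.minAreaRect((P*1000).astype(np.float32)); b=cv2.boxPoints((c,s,a))
    e=[b[1]-b[0],b[2]-b[1]]; l=max(e,key=np.linalg.norm); return np.array(c)/1000,np.array(s),np.degrees(np.arctan2(l[1],l[0]))%180
def conts(m,amin=8):
    return [c for c in cv2.findContours(m.astype(np.uint8),cv2.RETR_EXTERNAL,cv2.CHAIN_APPROX_NONE)[0] if cv2.contourArea(c)>=amin]
E
python3 - <<'E'
from h import *
im=cv2.imread("pics/top0.png");hsv=cv2.cvtColor(im,cv2.COLOR_BGR2HSV);cal=get_calibration("top")
roi=np.zeros(im.shape[:2],bool);roi[140:280,150:430]=1
g=roi&(hsv[...,0]>60)&(hsv[...,0]<90)&(hsv[...,1]>90)
cs=conts(g); print("fix",rect(cal,np.vstack(cs),.02),[cv2.contourArea(c) for c in cs])
w=roi&(hsv[...,1]<60)&(hsv[...,2]>150)
for c in conts(w): print("white",c.reshape(-1,2).mean(0),rect(cal,c,.067),cv2.contourArea(c))
b=roi&(hsv[...,0]>100)&(hsv[...,0]<130)&(hsv[...,1]>120)
for c in conts(b): print("blue",c.reshape(-1,2).mean(0),rect(cal,c,.076),cv2.contourArea(c))
cv2.imwrite("pics/crop0.png",cv2.resize(im[140:280,170:430],None,fx=3,fy=3,interpolation=cv2.INTER_CUBIC))
E
```

```text
Traceback (most recent call last):
ValueError: need at least one array to concatenate
```

```bash
python3 - <<'E'
from h import *
im=cv2.imread("pics/top0.png");hsv=cv2.cvtColor(im,cv2.COLOR_BGR2HSV);cal=get_calibration("top")
for p in[(362,175),(395,250),(370,220),(232,173),(245,217),(372,181),(386,235)]:print(p,hsv[p[1],p[0]])
roi=np.zeros(im.shape[:2],bool);roi[140:280,150:430]=1
g=roi&(hsv[...,0]>55)&(hsv[...,0]<98)&(hsv[...,1]>80)
cs=conts(g)
if cs: print("fix",rect(cal,np.vstack(cs),.02),[cv2.contourArea(c) for c in cs])
w=roi&(hsv[...,1]<60)&(hsv[...,2]>140)
for c in conts(w): print("white",c.reshape(-1,2).mean(0),rect(cal,c,.067),cv2.contourArea(c))
b=roi&(hsv[...,0]>100)&(hsv[...,0]<130)&(hsv[...,1]>120)
for c in conts(b): print("blue",c.reshape(-1,2).mean(0),rect(cal,c,.076),cv2.contourArea(c))
cv2.imwrite("pics/crop0.png",cv2.resize(im[140:280,170:430],None,fx=3,fy=3,interpolation=cv2.INTER_CUBIC))
E
```

```text
(362, 175) [71 82 87]
(395, 250) [ 45   4 124]
(370, 220) [120   4  71]
(232, 173) [ 75   6 178]
(245, 217) [ 83   6 176]
(372, 181) [109  33 123]
(386, 235) [11 98 57]
fix (array([ 0.531427  , -0.16826723]), array([293.07336426,  94.73558044]), np.float32(12.81907)) [34.5, 247.5, 745.5]
white [243.         217.29411765] (array([0.50657495, 0.22380577]), array([18.44277954, 39.21960068]), np.float32(106.0431)) 71.0
white [238.38235294 202.38235294] (array([0.54864337, 0.237017  ]), array([17.90245438, 39.87228394]), np.float32(109.96934)) 69.0
white [233.94117647 190.5       ] (array([0.58359741, 0.24981071]), array([18.56915665, 39.8126564 ]), np.float32(106.09181)) 72.0
white [229.17142857 171.68571429] (array([0.63834296, 0.26381284]), array([19.03246689, 39.13249969]), np.float32(103.43432)) 72.5
blue [383.41538462 231.01538462] (array([ 0.4578887 , -0.18169153]), array([43.97995758, 55.86073685]), np.float32(102.9883)) 139.5
blue [276.81818182 191.21212121] (array([0.5792851 , 0.12494753]), array([18.86137009, 36.07996368]), np.float32(98.79341)) 66.5
blue [373.55555556 182.46296296] (array([ 0.6015199 , -0.15064163]), array([31.58729362, 56.58456802]), np.float32(104.856445)) 182.0
```

View pics/crop0.png

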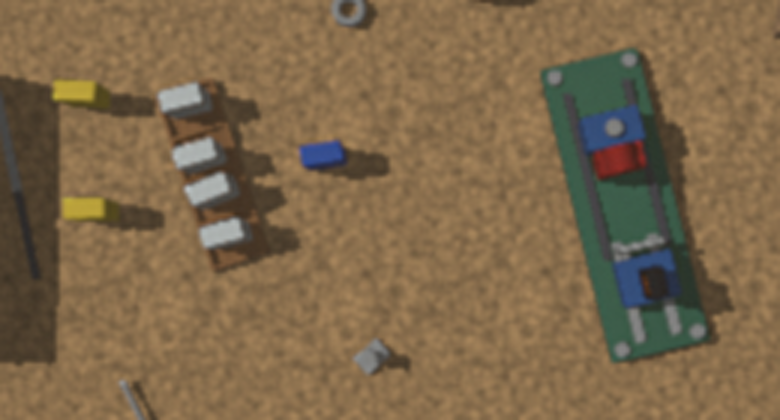

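The crop confirms four bare grey spacers in the rack at crop (183,98), (198,153), (212,188) and (224,233). The yellow and blue ones stand outside it. The fixture's yaw is about 13°, with its stop end away from the robot. First I'll look at the fixture with the wrist camera on the way to the rack.

Call:
carry_out(
  deltas=[
    [0.93,-0.71,-0.17,0,0,0,91],
    [0.93,-0.71,-0.17,0,0,0,91],
    [0.93,-0.71,-0.17,0,0,0,91],
    [0.93,-0.71,-0.17,0,0,0,91],
    [0.93,-0.71,-0.17,0,0,0,91],
    [0.93,-0.71,-0.17,0,0,0,91],
    [0.93,-0.71,-0.17,0,0,0,91],
    [0.93,-0.71,-0.17,0,0,0,91],
  ],
)

```text
t: 0.77
eef_pos: [0.3234, -0.3886, 0.2554]
tcp_rot: [-3.141, 0.0, 0.235]
contact_force: [0.9, 0.6, -0.5]
gripper_width: 0.0911
grip_force: 0.0
```

Call:
carry_out(
  deltas=[
    [0.93,-0.71,-0.17,0,0,0,91],
    [0.93,-0.71,-0.17,0,0,0,91],
    [0.93,-0.71,-0.17,0,0,0,91],
    [0.93,-0.71,-0.17,0,0,0,91],
    [0.93,-0.71,-0.17,0,0,0,91],
    [0.93,-0.71,-0.17,0,0,0,91],
    [0.93,-0.71,-0.17,0,0,0,91],
    [0.93,-0.71,-0.17,0,0,0,91],
  ],
)

```text
t: 1.43
eef_pos: [0.5009, -0.1709, 0.2963]
tcp_rot: [-3.141, 0.0, 0.235]
contact_force: [0.2, -0.2, 0.1]
gripper_width: 0.0909
grip_force: 0.0
```

```bash
python3 - <<'E'
from h import *
s=observe();print(s["t"],s["eef_pos"],s["tcp_rot"])
cal=get_calibration("wrist");im=camera("wrist");np.save("w1.npy",cal,allow_pickle=True)
cv2.imwrite("pics/w1.png",im[:,:,::-1])
T=cal["world_to_cam"];print(cal["fx"],-T[:3,:3].T@T[:3,3],T[:3,:3])
E
```

```text
1.4333 [ 0.50090508 -0.17091398  0.29628099] [-3.14147552e+00  3.01680613e-04  2.34829564e-01]
328.46484978916 [ 0.56814685 -0.15439583  0.4669075 ] [[ 2.32617588e-01 -9.72568231e-01  3.07625686e-04]
 [-9.42198801e-01 -2.25275419e-01  2.48016943e-01]
 [-2.41144099e-01 -5.79829476e-02 -9.68755646e-01]]
```

View pics/w1.png

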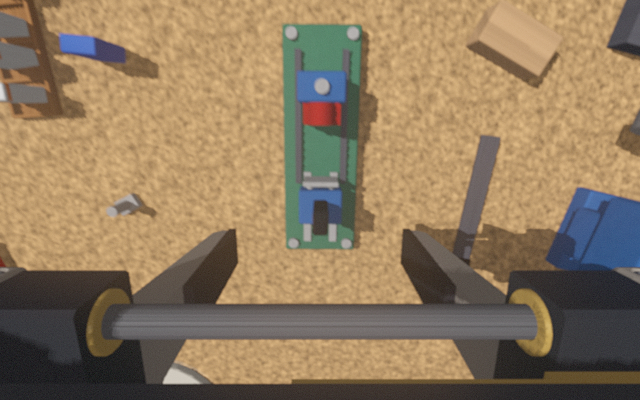

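Wrist view: the whole fixture spans (285–362, 25–248). The stop is at (321,86), the red bracket at (321,113), the pad at (321,181) and the jaw at (320,208).

```bash
python3 - <<'E'
from h import *
cal=np.load("w1.npy",allow_pickle=True).item();im=cv2.imread("pics/w1.png");hsv=cv2.cvtColor(im,cv2.COLOR_BGR2HSV)
roi=np.zeros(im.shape[:2],bool);roi[10:260,270:375]=1
H,S,V=[hsv[...,i].astype(int) for i in range(3)]
g=roi&(H>55)&(H<98)&(S>70)
cs=conts(g,20);c,s,a=rect(cal,np.vstack(cs),.02);print("fix",c,s,a)
u=np.array([np.cos(np.radians(a)),np.sin(np.radians(a))]);v=np.array([-u[1],u[0]])
def rep(n,m,z):
    for k in conts(roi&m,20):
        P=onz(cal,k.reshape(-1,2),z)[:,:2]-c; x=P@u*1e3;y=P@v*1e3
        print(n,k.reshape(-1,2).min(0),k.reshape(-1,2).max(0),"x",np.percentile(x,[0,5,95,100]).round(1),"y",np.percentile(y,[0,5,95,100]).round(1))
bl=(H>100)&(H<130)&(S>100)
rep("blue z76",bl,.076);rep("blue z57",bl,.057)
rep("red z70",((H<8)|(H>172))&(S>150),.070)
print("col 321 / 305 profile"); 
for r in range(60,245): 
    if r%1==0 and (66<r<130 or 165<r<200): print(r,hsv[r,310],end=";")
# fixture frame x at those rows
print([(r,z,round(float((onz(cal,[310,r],z)[0,:2]-c)@u*1e3),1)) for r,z in((185,.068),(190,.068),(72,.076),(100,.076),(102,.07),(124,.02))])
E
```

```text
fix [ 0.53194232 -0.1654445 ] [293.69558716  95.6210556 ] 12.718555
blue z76 [299 188] [341 223] x [-91.8 -90.4 -47.9 -47.1] y [-26.  -25.6  25.9  25.9]
blue z76 [297  70] [345 102] x [53.9 54.8 87.  87.5] y [-26.8 -26.6  26.7  27.8]
blue z57 [299 188] [341 223] x [-98.1 -96.6 -52.1 -51.2] y [-27.3 -26.9  27.   27. ]
blue z57 [297  70] [345 102] x [54.6 55.7 89.3 89.9] y [-28.3 -28.   27.9  29. ]
red z70 [303 103] [340 124] x [28.8 28.9 52.7 52.8] y [-22.2 -21.9  21.3  21.3]
col 321 / 305 profile
67 [ 73  84 136];68 [ 72  86 136];69 [ 78  82 131];70 [ 95  90 131];71 [105 116 147];72 [108 127 162];73 [108 133 167];74 [108 136 169];75 [109 133 171];76 [108 141 168];77 [108 140 168];78 [108 133 169];79 [108 138 170];80 [108 134 171];81 [109 134 170];82 [107 136 171];83 [108 141 168];84 [107 143 168];85 [108 134 169];86 [108 141 166];87 [108 135 170];88 [107 140 168];89 [108 140 167];90 [108 137 169];91 [108 133 169];92 [108 140 168];93 [108 139 167];94 [108 138 168];95 [108 129 172];96 [109 131 169];97 [108 134 168];98 [108 133 167];99 [108 134 160];100 [110 112 150];101 [135  73 126];1
[... 534 characters left out ...]
130];168 [ 68  78 131];169 [ 71  82 130];170 [ 72  75 133];171 [ 70  52 132];172 [ 60  16 142];173 [ 23  13 155];174 [ 15  10 159];175 [ 20  10 153];176 [  6   9 145];177 [ 13  18 129];178 [ 15  17 120];179 [  4  17 123];180 [ 13  18 126];181 [ 17  13 136];182 [ 17  11 156];183 [ 15   9 169];184 [ 13  10 173];185 [ 20   9 169];186 [ 15  12 165];187 [  9  11 156];188 [  0   3 151];189 [120  26 139];190 [110  98 141];191 [109 129 150];192 [108 132 159];193 [108 125 163];194 [108 133 159];195 [109 124 164];196 [109 128 160];197 [108 130 161];198 [109 124 164];199 [108 131 162];[(185, 0.068, -44.8), (190, 0.068, -51.2), (72, 0.076, 85.5), (100, 0.076, 55.6), (102, 0.07, 53.6), (124, 0.02, 27.7)]
```

Call:
carry_out(
  deltas=[
    [0.23,-0.91,0,0,0,0,91],
    [0.23,-0.91,0,0,0,0,91],
    [0.23,-0.91,0,0,0,0,91],
    [0.23,-0.91,0,0,0,0,91],
    [0.23,-0.91,0,0,0,0,91],
    [0.23,-0.91,0,0,0,0,91],
    [0.23,-0.91,0,0,0,0,91],
  ],
)

```text
t: 2.07
eef_pos: [0.5023, 0.0257, 0.296]
tcp_rot: [-3.141, 0.0, 0.235]
contact_force: [0.9, 0.3, -0.5]
gripper_width: 0.0911
grip_force: 0.0
```

Call:
carry_out(
  deltas=[
    [0.23,-0.91,0.2,0,0,0,91],
    [0.23,-0.91,0.2,0,0,0,91],
    [0.23,-0.91,0.2,0,0,0,91],
    [0.23,-0.91,0.2,0,0,0,91],
    [0.23,-0.91,0.2,0,0,0,91],
    [0.23,-0.91,0.2,0,0,0,91],
    [0.23,-0.91,0.2,0,0,0,91],
    [0,0,0,0,0,0,91],
  ],
)

```text
t: 2.73
eef_pos: [0.5046, 0.2251, 0.2526]
tcp_rot: [-3.14, 0.002, 0.237]
contact_force: [-0.3, -0.1, -0.2]
gripper_width: 0.0911
grip_force: 0.0
```

```bash
python3 - <<'E'
from h import *
s=observe();print(s["t"],s["eef_pos"],s["tcp_rot"],s["contact_force"])
cal=get_calibration("wrist");im=camera("wrist");np.save("w2.npy",cal,allow_pickle=True)
im=im[:,:,::-1].copy();cv2.imwrite("pics/w2.png",im)
hsv=cv2.cvtColor(im,cv2.COLOR_BGR2HSV)
m=(hsv[...,1]<45)&(hsv[...,2]>120);m[290:]=0
for c in conts(m,60): print(c.reshape(-1,2).min(0),c.reshape(-1,2).max(0),rect(cal,c,.067),cv2.contourArea(c))
E
```

```text
2.7333 [0.50456843 0.22507258 0.25264013] [-3.14040297e+00  1.60542357e-03  2.37175862e-01] [-0.28454278 -0.14576561 -0.24326281]
[618 268] [639 278] (array([ 0.48667007, -0.15844719]), array([29.98300743, 11.53217697]), np.float32(83.55871)) 76.0
[384 268] [409 289] (array([0.40821582, 0.10542998]), array([28.52732658, 26.10010529]), np.float32(41.314987)) 302.5
[593 251] [620 267] (array([ 0.4937049 , -0.12656351]), array([18.18339348, 33.02862167]), np.float32(95.58712)) 178.0
[302 172] [338 189] (array([0.5050834 , 0.22446669]), array([19.06041336, 39.90955734]), np.float32(103.58844)) 608.5
[303 165] [336 170] (array([0.51903369, 0.22841452]), array([ 5.49500799, 36.08042908]), np.float32(103.58781)) 159.5
[298 127] [337 151] (array([0.54798157, 0.23795923]), array([22.45874023, 40.68549347]), np.float32(111.557625)) 720.0
[610 108] [625 120] (array([ 0.64728418, -0.06203234]), array([12.16426563, 16.40566444]), np.float32(103.58115)) 146.5
[294  94] [332 115] (array([0.58177423, 0.25044873]), array([20.29690361, 39.73028564]), np.float32(105.49101)) 721.0
[24 70] [ 32 191] (array([0.48184039, 0.53887128]), array([129.12034607,   6.36451721]), np.float32(0.00021666956)) 602.0
[292  36] [332  57] (array([0.63551276, 0.26434036]), array([19.34032631, 40.20392609]), np.float32(103.57115)) 824.5
[453   0] [486  19] (array([0.70377521, 0.12313783]), array([16.62055588, 32.15973663]), np.float32(103.567154)) 373.0
[26  0] [33 63] (array([0.5831181 , 0.53896313]), array([ 6.31903601, 58.89862823]), np.float32(179.99727)) 343.0
```

View pics/w2.png

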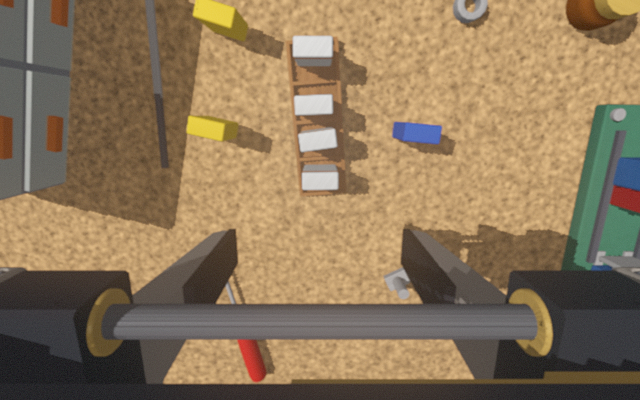

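The wrist view shows the four grey spacers at (320,180), (317,139), (313,104) and (313,48). The nearest, A at (320,180), is at world (0.505, 0.2245) with yaw 13.6°, matches the given sizes, and lies directly under the tool.

Call:
carry_out(
  deltas=[
    [0,0,0.95,0,0,0,91],
    [0,0,0.95,0,0,0,91],
    [0,0,0.95,0,0,0,91],
    [0,0,0.95,0,0,0,91],
    [0,0,0.95,0,0,0,91],
    [0,0,0.95,0,0,0,91],
    [0,0,0.95,0,0,0,91],
    [0,0,0.7,0,0,0,91],
  ],
)

```text
t: 3.45
eef_pos: [0.5045, 0.2199, 0.0317]
tcp_rot: [3.141, 0.002, 0.234]
contact_force: [-0.2, 0.1, 0.6]
gripper_width: 0.0912
grip_force: 0.0
```

Call:
carry_out(
  deltas=[
    [0,0,0,0,0,0,30],
    [0,0,0,0,0,0,30],
    [0,0,0,0,0,0,30],
    [0,0,0,0,0,0,30],
    [0,0,0,0,0,0,30],
    [0,0,0,0,0,0,30],
    [0,0,0,0,0,0,30],
    [0,0,0,0,0,0,30],
  ],
)

```text
t: 4.12
eef_pos: [0.5056, 0.222, 0.0343]
tcp_rot: [-3.141, -0.001, 0.235]
contact_force: [0.1, 0.5, 1.4]
gripper_width: 0.0399
grip_force: 16.7
```

Call:
carry_out(
  deltas=[
    [0,0,-0.6,0,0,0,30],
    [0,0,-1,0,0,0,30],
    [0,0,-1,0,0,0,30],
    [0,0,-1,0,0,0,30],
    [0,0,-1,0,0,0,30],
    [0,0,-1,0,0,0,30],
    [-0.12,0.915,-0.4,0,0,0,30],
    [-0.12,0.915,0,0,0,0,30],
  ],
)

```text
t: 4.78
eef_pos: [0.5128, 0.1675, 0.2174]
tcp_rot: [-3.141, -0.006, 0.237]
contact_force: [0.9, -0.2, -0.3]
gripper_width: 0.0398
grip_force: 30.0
```

Call:
carry_out(
  deltas=[
    [-0.12,0.915,0,0,0,0,30],
    [-0.12,0.915,0,0,0,0,30],
    [-0.12,0.915,0,0,0,0,30],
    [-0.12,0.915,0,0,0,0,30],
    [-0.12,0.915,0,0,0,0,30],
    [-0.12,0.915,0,0,0,0,30],
  ],
)

```text
t: 5.28
eef_pos: [0.528, 0.0001, 0.2136]
tcp_rot: [-3.142, 0.0, 0.235]
contact_force: [-0.5, -0.0, -1.7]
gripper_width: 0.04
grip_force: 30.0
```

Call:
carry_out(
  deltas=[
    [-0.12,0.915,0,0,0,0,30],
    [-0.12,0.915,0,0,0,0,30],
    [-0.12,0.915,0,0,0,0,30],
    [-0.12,0.915,0,0,0,0,30],
    [-0.12,0.915,0,0,0,0,30],
    [-0.12,0.905,0,0,0,0.15,30],
    [0,0,0,0,0,0,30],
    [0,0,0,0,0,0,30],
  ],
)

```text
t: 5.95
eef_pos: [0.5452, -0.1645, 0.2133]
tcp_rot: [-3.141, 0.001, 0.22]
contact_force: [-0.3, 0.0, -1.7]
gripper_width: 0.0397
grip_force: 30.0
```

```bash
python3 - <<'E'
from h import *
s=observe();print(s["t"],s["eef_pos"],s["tcp_rot"],s["contact_force"],s["gripper_width"])
cal=get_calibration("wrist");im=camera("wrist");np.save("w3.npy",cal,allow_pickle=True)
im=im[:,:,::-1].copy();cv2.imwrite("pics/w3.png",im)
E
```

```text
5.95 [ 0.54523286 -0.16451941  0.21333691] [-3.14116237e+00  6.31861627e-04  2.19538554e-01] [-0.28096709  0.04120329 -1.72870767] 0.039727222729150115
```

View pics/w3.png

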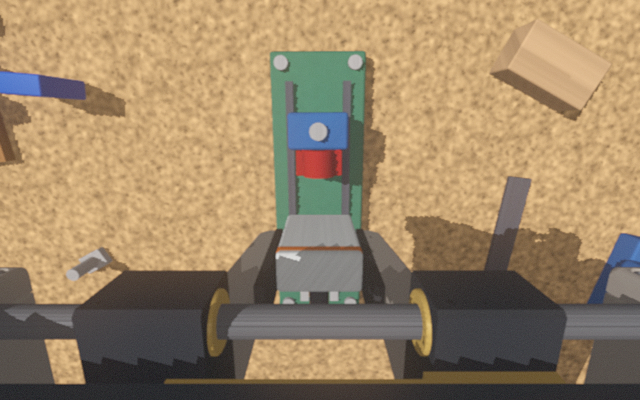

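The held spacer hangs upright at (320,250). The bracket's face is at about row 177, directly ahead along the tool's x. I'll compute the offsets.

```bash
python3 - <<'E'
from h import *
cal=np.load("w3.npy",allow_pickle=True).item();im=cv2.imread("pics/w3.png");hsv=cv2.cvtColor(im,cv2.COLOR_BGR2HSV)
H,S,V=[hsv[...,i].astype(int) for i in range(3)]
tcp=np.array([.54523,-.16452]);a=np.radians(12.72);u=np.array([np.cos(a),np.sin(a)]);v=np.array([-u[1],u[0]])
def rep(n,m,z,r0,r1):
    m=m.copy();m[:r0]=0;m[r1:]=0;m[:,:260]=0;m[:,380:]=0
    k=np.vstack(conts(m,30)).reshape(-1,2);P=onz(cal,k,z)[:,:2]-tcp
    print(n,k.min(0),k.max(0),"x",np.percentile(P@u*1e3,[0,5,95,100]).round(1),"y",np.percentile(P@v*1e3,[0,5,95,100]).round(1),rect(cal,k,z)[2])
g=(H>55)&(H<98)&(S>70)
rep("green",g,.02,40,215)
rep("blue",(H>100)&(H<130)&(S>100),.076,100,200)
r=((H<8)|(H>172))&(S>140)
rep("red20",r,.02,100,200);rep("red70",r,.07,100,200)
for y in range(145,185):print(y,hsv[y,303],end=";")
E
```

```text
green [272  52] [364 214] x [-40.4 -39.  133.  133.1] y [-47.  -46.3  48.5  49.2] 12.8356285
blue [288 112] [347 148] x [40.6 40.6 72.2 72.9] y [-25.9 -25.7  28.4  28.7] 102.57022
red20 [296 150] [341 177] x [ 3.1  3.1 33.3 33.3] y [-24.5 -24.4  25.8  26. ] 102.57016
red70 [296 150] [341 177] x [12.2 12.2 38.2 38.2] y [-21.1 -21.   22.3  22.4] 102.57011
145 [108 130 178];146 [109 129 176];147 [109 130 169];148 [108 127 150];149 [140  74 128];150 [178 151 165];151 [  2 175 184];152 [  2 172 184];153 [  2 168 179];154 [  1 169 178];155 [  1 167 176];156 [  1 163 175];157 [  2 171 173];158 [  2 164 177];159 [  1 166 175];160 [  2 165 175];161 [  2 172 176];162 [  2 172 181];163 [  2 165 181];164 [  2 170 182];165 [  2 173 180];166 [  1 168 181];167 [  2 164 184];168 [  3 171 183];169 [  1 170 185];170 [  2 171 182];171 [  2 175 182];172 [  2 169 183];173 [  2 173 181];174 [  2 170 179];175 [  5 139 162];176 [ 24  57 130];177 [ 67  61 141];178 [ 73  83 144];179 [ 74  82 143];180 [ 70  71 144];181 [ 71  76 144];182 [ 72  78 143];183 [ 69  76 144];184 [ 72  78 144];
```

Call:
carry_out(
  deltas=[
    [-0.07,-0.03,0.9,0,0,0,30],
    [0,0,0.9,0,0,0,30],
    [0,0,0.9,0,0,0,30],
    [0,0,0.9,0,0,0,30],
    [0,0,0.9,0,0,0,30],
    [0,0,0.6,0,0,0,30],
    [0,0,0.2,0,0,0,30],
    [0,0,0,0,0,0,30],
  ],
)

```text
t: 6.67
eef_pos: [0.5422, -0.1618, 0.0533]
tcp_rot: [-3.14, 0.003, 0.223]
contact_force: [0.0, 0.2, -0.9]
gripper_width: 0.0396
grip_force: 30.0
```

Call:
carry_out(
  deltas=[
    [0,0,0.05,0,0,0,30],
    [0,0,0.05,0,0,0,30],
    [0,0,0,0,0,0,30],
  ],
)

```text
t: 6.92
eef_pos: [0.5442, -0.1632, 0.0528]
tcp_rot: [3.141, -0.002, 0.222]
contact_force: [0.5, -0.2, -1.6]
gripper_width: 0.0396
grip_force: 30.0
```

Not in contact yet (the force is only the spacer's weight), so I continue down slowly.

Call:
carry_out(
  deltas=[
    [0,0,0.05,0,0,0,30],
    [0,0,0.05,0,0,0,30],
    [0,0,0,0,0,0,30],
  ],
)

```text
t: 7.17
eef_pos: [0.544, -0.1634, 0.0493]
tcp_rot: [3.141, -0.001, 0.222]
contact_force: [0.5, 0.5, 1.5]
gripper_width: 0.0399
grip_force: 30.0
```

Call:
carry_out(
  deltas=[
    [0,0,0.03,0,0,0,30],
    [0,0,0,0,0,0,30],
  ],
)

```text
t: 7.33
eef_pos: [0.544, -0.1634, 0.0493]
tcp_rot: [3.141, -0.001, 0.222]
contact_force: [-2.7, 0.9, 13.2]
gripper_width: 0.0399
grip_force: 30.0
```

Call:
carry_out(
  deltas=[
    [0,0,0,0,0,0,60],
    [0,0,0,0,0,0,60],
    [0,0,0,0,0,0,60],
    [0,0,0,0,0,0,60],
  ],
)

```text
t: 7.67
eef_pos: [0.5433, -0.1631, 0.0477]
tcp_rot: [-3.141, 0.0, 0.222]
contact_force: [0.4, 0.5, 0.0]
gripper_width: 0.0599
grip_force: 0.0
```

Call:
carry_out(
  deltas=[
    [0,0,-0.3,0,0,0,60],
    [0,0,-0.8,0,0,0,60],
    [0,0,-1,0,0,0,80],
    [0,0,-1,0,0,0,91],
    [0,0,-1,0,0,0,91],
    [0,0,-1,0,0,0,91],
    [0,0,-1,0,0,0,91],
    [0,0,0,0,0,0,91],
  ],
)

```text
t: 8.33
eef_pos: [0.5463, -0.164, 0.2375]
tcp_rot: [3.137, -0.008, 0.222]
contact_force: [1.3, -0.3, 0.7]
gripper_width: 0.0909
grip_force: 0.0
```

```bash
python3 - <<'E'
from h import *
s=observe();print(s["t"],s["eef_pos"],s["tcp_rot"],s["contact_force"],s["gripper_width"])
cal=get_calibration("wrist");im=camera("wrist");np.save("w4.npy",cal,allow_pickle=True)
im=im[:,:,::-1].copy();cv2.imwrite("pics/w4.png",im)
E
```

```text
8.3333 [ 0.54631624 -0.16403743  0.23751913] [ 3.13705498 -0.00804798  0.22168399] [ 1.30176925 -0.2714944   0.70331155] 0.09092768818993839
```

View pics/w4.png

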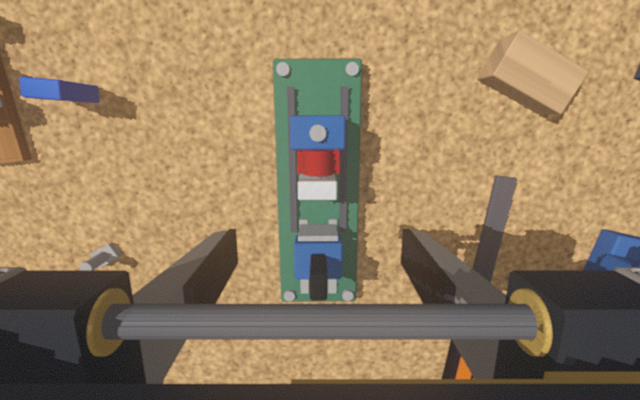

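Spacer A stands upright at (317,188), centred and just clear of the bracket. The pad is at (318,230). Next I measure the remaining gap and locate the next spacer, C.

```bash
python3 - <<'E'
from h import *
cal=np.load("w4.npy",allow_pickle=True).item();im=cv2.imread("pics/w4.png");hsv=cv2.cvtColor(im,cv2.COLOR_BGR2HSV)
u=np.array([.9755,.2202]);c=np.array([.53194,-.16544])
for y in list(range(142,156))+list(range(165,206))+list(range(214,250)):print(y,hsv[y,304].tolist(),end=";")
print()
X=lambda r,z:((onz(cal,[318,r],z)[0,:2]-c)@u*1e3).round(1)
for r,z in((148,.076),(175,.07),(178,.082),(198,.082),(199,.082),(220,.024),(226,.068),(228,.068),(230,.068),(241,.057)):print(r,z,X(r,z))
E
```

```text
142 [109, 130, 169];143 [108, 129, 170];144 [109, 127, 171];145 [109, 128, 171];146 [109, 130, 173];147 [108, 131, 168];148 [109, 122, 155];149 [124, 71, 126];150 [176, 134, 145];151 [2, 182, 171];152 [2, 170, 179];153 [1, 164, 177];154 [2, 169, 175];155 [2, 167, 174];165 [1, 166, 167];166 [2, 164, 171];167 [2, 169, 174];168 [3, 174, 173];169 [2, 166, 175];170 [2, 163, 177];171 [3, 171, 174];172 [3, 176, 171];173 [2, 158, 168];174 [2, 99, 159];175 [6, 35, 151];176 [12, 9, 149];177 [15, 3, 148];178 [17, 16, 145];179 [10, 61, 147];180 [11, 66, 162];181 [10, 8, 190];182 [30, 2, 211];183 [20, 3, 219];184 [30, 2, 216];185 [20, 4, 214];186 [23, 5, 214];187 [30, 2, 212];188 [10, 4, 213];189 [23, 5, 214];190 [23, 5, 212];191 [15, 5, 211];192 [15, 5, 210];193 [15, 2, 210];194 [23, 5, 209];195 [30, 6, 210];196 [30, 4, 211];197 [20, 4, 212];198 [20, 4, 210];199 [8, 6, 185];200 [66, 34, 141];201 [71, 81, 133];202 [73, 85, 135];203 [71, 77, 136];204 [72, 77, 136];205 [71, 72, 139];214 [71, 82, 134];215 [70, 76, 137];216 [73, 81, 136];217 [71, 82, 134];218 [69, 61, 134];219 [45, 11, 138];220 [9, 10, 175];221 [9, 10, 177];222 [0, 7, 177];223 [6, 8, 169];224 [9, 12, 146];225 [7, 18, 125];226 [15, 16, 125];227 [15, 16, 126];228 [18, 10, 126];229 [6, 10, 127];230 [15, 12, 124];231 [10, 12, 129];232 [10, 12, 125];233 [4, 14, 129];234 [10, 12, 127];235 [9, 13, 138];236 [15, 9, 164];237 [6, 7, 181];238 [9, 10, 180];239 [19, 11, 178];240 [0, 6, 166];241 [115, 35, 125];242 [111, 110, 116];243 [108, 133, 136];244 [108, 129, 162];245 [108, 126, 168];246 [108, 129, 166];247 [108, 132, 164];248 [108, 134, 165];249 [109, 134, 165];
148 0.076 54.1
175 0.07 25.7
178 0.082 24.6
198 0.082 3.9
199 0.082 2.8
220 0.024 -37.7
226 0.068 -30.8
228 0.068 -33.1
230 0.068 -35.4
241 0.057 -52.4
```

Call:
carry_out(
  deltas=[
    [0.307,-0.94,0,0,0,0,91],
    [0.307,-0.94,0,0,0,0,91],
    [0.307,-0.94,0,0,0,0,91],
    [0.307,-0.94,0,0,0,0,91],
    [0.307,-0.94,0,0,0,0,91],
    [0.307,-0.94,0,0,0,0,91],
    [0.307,-0.94,0,0,0,0,91],
  ],
)

```text
t: 8.97
eef_pos: [0.562, 0.045, 0.2299]
tcp_rot: [-3.141, 0.002, 0.222]
contact_force: [0.8, -0.6, -0.3]
gripper_width: 0.091
grip_force: 0.0
```

Call:
carry_out(
  deltas=[
    [0.307,-0.94,0,0,0,0,91],
    [0.307,-0.94,0,0,0,0,91],
    [0.307,-0.94,0,0,0,0,91],
    [0.307,-0.94,0,0,0,0,91],
    [0.307,-0.94,0,0,0,0,91],
    [0.307,-0.94,0,0,0,0,91],
    [0.307,-0.94,0,0,0,0,91],
    [0,0,0,0,0,-0.56,91],
  ],
)

```text
t: 9.63
eef_pos: [0.5819, 0.2548, 0.2296]
tcp_rot: [-3.14, 0.001, 0.273]
contact_force: [-1.0, -1.7, 0.4]
gripper_width: 0.091
grip_force: 0.0
```

Call:
carry_out(
  deltas=[
    [0,0,0,0,0,0,91],
    [0,0,0,0,0,0,91],
  ],
)

```text
t: 9.8
eef_pos: [0.5816, 0.2501, 0.2297]
tcp_rot: [3.141, 0.002, 0.27]
contact_force: [-1.1, -0.3, -0.1]
gripper_width: 0.0909
grip_force: 0.0
```

```bash
python3 - <<'E'
from h import *
s=observe();print(s["t"],s["eef_pos"],s["tcp_rot"],s["contact_force"])
cal=get_calibration("wrist");im=camera("wrist")
im=im[:,:,::-1].copy();cv2.imwrite("pics/w5.png",im)
hsv=cv2.cvtColor(im,cv2.COLOR_BGR2HSV)
m=(hsv[...,1]<45)&(hsv[...,2]>120);m[290:]=0;m[:,:240]=0;m[:,400:]=0
for c in conts(m,60): print(c.reshape(-1,2).min(0),c.reshape(-1,2).max(0),rect(cal,c,.067),cv2.contourArea(c))
E
```

```text
9.8 [0.58163454 0.2501077  0.22974689] [3.14103773e+00 1.89486653e-03 2.70151644e-01] [-1.07849237 -0.26488803 -0.08082924]
[302 208] [341 229] (array([0.54740668, 0.23785092]), array([20.35191154, 40.51549911]), np.float32(111.28219)) 638.0
[303 196] [338 209] (array([0.56428229, 0.24426987]), array([11.4509201 , 37.30500793]), np.float32(111.38301)) 317.5
[300 175] [338 194] (array([0.58208246, 0.25034077]), array([20.05771828, 39.57049561]), np.float32(105.459206)) 675.5
[301 167] [336 173] (array([0.59659906, 0.25488525]), array([ 6.19365549, 35.90058136]), np.float32(105.45995)) 194.0
[300 119] [340 140] (array([0.63600696, 0.26423416]), array([20.39252472, 39.90942764]), np.float32(105.46337)) 789.5
```

Call:
carry_out(
  deltas=[
    [0,0,0.9,0,0,0,91],
    [0,0,0.9,0,0,0,91],
    [0,0,0.9,0,0,0,91],
    [0,0,0.9,0,0,0,91],
    [0,0,0.9,0,0,0,91],
    [0,0,0.9,0,0,0,91],
    [0,0,0.9,0,0,0,91],
    [0,0,0.27,0,0,0,91],
  ],
)

```text
t: 10.52
eef_pos: [0.5799, 0.2481, 0.0298]
tcp_rot: [3.141, 0.006, 0.268]
contact_force: [-1.0, -0.8, -1.0]
gripper_width: 0.0909
grip_force: 0.0
```

Call:
carry_out(
  deltas=[
    [0,0,0,0,0,0,30],
    [0,0,0,0,0,0,30],
    [0,0,0,0,0,0,30],
    [0,0,0,0,0,0,30],
    [0,0,0,0,0,0,30],
    [0,0,0,0,0,0,30],
    [0,0,0,0,0,0,30],
    [0,0,0,0,0,0,30],
  ],
)

```text
t: 11.18
eef_pos: [0.5825, 0.2505, 0.0341]
tcp_rot: [-3.142, -0.001, 0.271]
contact_force: [0.3, -1.0, 3.0]
gripper_width: 0.04
grip_force: 18.0
```

Call:
carry_out(
  deltas=[
    [0,0,0,0,0,0,30],
    [0,0,0,0,0,0,30],
  ],
)

```text
t: 11.35
eef_pos: [0.5825, 0.2505, 0.0341]
tcp_rot: [-3.142, -0.0, 0.271]
contact_force: [-1.5, -1.4, 4.8]
gripper_width: 0.0399
grip_force: 30.0
```

Call:
carry_out(
  deltas=[
    [0,0,-0.6,0,0,0,30],
    [0,0,-1,0,0,0,30],
    [0,0,-1,0,0,0,30],
    [0,0,-1,0,0,0,30],
    [0,0,-1,0,0,0,30],
    [0,0,-1,0,0,0.56,30],
    [-0.363,0.941,-0.4,0,0,0,30],
    [-0.363,0.941,0,0,0,0,30],
  ],
)

```text
t: 12.02
eef_pos: [0.5752, 0.1915, 0.2172]
tcp_rot: [-3.141, -0.006, 0.224]
contact_force: [-0.1, -0.4, -1.0]
gripper_width: 0.0397
grip_force: 30.0
```

Call:
carry_out(
  deltas=[
    [-0.363,0.941,0,0,0,0,30],
    [-0.363,0.941,0,0,0,0,30],
    [-0.363,0.941,0,0,0,0,30],
    [-0.363,0.941,0,0,0,0,30],
    [-0.363,0.941,0,0,0,0,30],
    [-0.363,0.941,0,0,0,0,30],
  ],
)

```text
t: 12.52
eef_pos: [0.5462, 0.0096, 0.2134]
tcp_rot: [-3.141, 0.001, 0.222]
contact_force: [-0.3, 0.3, -2.2]
gripper_width: 0.0394
grip_force: 30.0
```

Call:
carry_out(
  deltas=[
    [-0.363,0.941,0,0,0,0,30],
    [-0.363,0.941,0,0,0,0,30],
    [-0.363,0.941,0,0,0,0,30],
    [-0.363,0.941,0,0,0,0,30],
    [-0.363,0.941,0,0,0,0,30],
    [-0.363,0.941,0,0,0,0,30],
    [0,0,0,0,0,0,30],
    [0,0,0,0,0,0,30],
  ],
)

```text
t: 13.18
eef_pos: [0.52, -0.1698, 0.2133]
tcp_rot: [-3.141, 0.001, 0.219]
contact_force: [-0.8, 1.1, -1.8]
gripper_width: 0.0396
grip_force: 30.0
```

```bash
python3 - <<'E'
from h import *
for i in range(2):
    s=observe();print(s["t"],s["eef_pos"],s["tcp_rot"],s["contact_force"],s["gripper_width"])
    cal=get_calibration("wrist");im=camera("wrist")
im=im[:,:,::-1].copy();cv2.imwrite("pics/w6.png",im)
hsv=cv2.cvtColor(im,cv2.COLOR_BGR2HSV)
m=(hsv[...,1]<45)&(hsv[...,2]>150);m[230:]=0;m[:,:270]=0;m[:,375:]=0
T=s["eef_pos"][:2];u=np.array([.9755,.2202]);v=np.array([-u[1],u[0]])
for c in conts(m,60):
    P=onz(cal,c.reshape(-1,2),.082)[:,:2]-T; print(c.reshape(-1,2).min(0),c.reshape(-1,2).max(0),rect(cal,c,.082),np.percentile(P@u*1e3,[5,95]),np.percentile(P@v*1e3,[5,95]))
E
```

```text
13.1833 [ 0.5199633  -0.16980357  0.21329869] [-3.14114452e+00  5.52082026e-04  2.18915022e-01] [-0.82568529  1.11821327 -1.77277901] 0.03955707266995111
13.2333 [ 0.52013451 -0.1687732   0.21329432] [-3.14079377e+00  5.26281605e-04  2.20126888e-01] [ 0.83157537 -0.0816631  -1.78125229] 0.039784621281237775
[284 216] [351 229] (array([ 0.49030957, -0.17366339]), array([13.18620682, 65.02862549]), np.float32(102.61151)) [-36.81379858 -23.53794331] [-28.68878323  32.66446635]
[297 156] [340 177] (array([ 0.54356506, -0.16282297]), array([19.52671623, 39.84109497]), np.float32(102.60806)) [14.39505101 33.95647225] [-19.18583273  20.46149639]
[311  93] [328 111] (array([ 0.59956628, -0.15116364]), array([15.2089653, 15.0134201]), np.float32(12.602879)) [73.76030952 88.96984563] [-7.80612047  7.18419328]
[274  27] [287  42] (array([ 0.64550098, -0.10727934]), array([11.60538673, 10.94649029]), np.float32(11.223889)) [130.06506611 141.58631809] [26.85795178 37.8683338 ]
[350  26] [364  41] (array([ 0.66023254, -0.16984569]), array([11.56762314, 11.76255798]), np.float32(103.951416)) [130.70528704 141.45705223] [-37.75202537 -26.00399032]
```

Call:
carry_out(
  deltas=[
    [0,0,0.9,0,0,0,30],
    [0,0,0.9,0,0,0,30],
    [0,0,0.9,0,0,0,30],
    [0,0,0.9,0,0,0,30],
    [0,0,0.9,0,0,0,30],
    [0,0,0.6,0,0,0,30],
    [0,0,0.25,0,0,0,30],
    [0,0,0.05,0,0,0,30],
  ],
)

```text
t: 13.95
eef_pos: [0.5197, -0.1673, 0.0502]
tcp_rot: [-3.14, 0.002, 0.223]
contact_force: [0.2, -0.5, -1.7]
gripper_width: 0.0396
grip_force: 30.0
```

Call:
carry_out(
  deltas=[
    [0,0,0.04,0,0,0,30],
    [0,0,0.03,0,0,0,30],
    [0,0,0,0,0,0,30],
  ],
)

```text
t: 14.2
eef_pos: [0.5214, -0.1688, 0.0507]
tcp_rot: [3.141, -0.002, 0.222]
contact_force: [-0.2, 0.4, -0.4]
gripper_width: 0.0396
grip_force: 30.0
```

Call:
carry_out(
  deltas=[
    [0,0,0.03,0,0,0,30],
    [0,0,0,0,0,0,30],
  ],
)

```text
t: 14.37
eef_pos: [0.521, -0.1689, 0.0494]
tcp_rot: [3.141, -0.001, 0.222]
contact_force: [-0.0, 0.3, -2.3]
gripper_width: 0.04
grip_force: 30.0
```

Call:
carry_out(
  deltas=[
    [0,0,0.02,0,0,0,30],
    [0,0,0,0,0,0,30],
  ],
)

```text
t: 14.53
eef_pos: [0.521, -0.1689, 0.0491]
tcp_rot: [3.141, -0.001, 0.222]
contact_force: [-2.0, 1.2, 6.2]
gripper_width: 0.0397
grip_force: 30.0
```

Call:
carry_out(
  deltas=[
    [0,0,0,0,0,0,60],
    [0,0,0,0,0,0,60],
    [0,0,0,0,0,0,60],
    [0,0,0,0,0,0,60],
  ],
)

```text
t: 14.87
eef_pos: [0.5206, -0.1688, 0.0481]
tcp_rot: [3.142, -0.0, 0.222]
contact_force: [-0.1, -0.2, 0.0]
gripper_width: 0.06
grip_force: 0.0
```

Call:
carry_out(
  deltas=[
    [0,0,-0.3,0,0,0,60],
    [0,0,-0.8,0,0,0,60],
    [0,0,-1,0,0,0,60],
    [0,0,-1,0,0,0,60],
    [0,0,-1,0,0,0,60],
    [0,0,-0.6,0,0,0,60],
    [0,0,0,0,0,0,60],
    [0,0,0,0,0,0,60],
  ],
)

```text
t: 15.53
eef_pos: [0.5211, -0.1689, 0.1904]
tcp_rot: [3.14, -0.002, 0.222]
contact_force: [-0.1, 0.6, 0.3]
gripper_width: 0.0602
grip_force: 0.0
```

```bash
python3 - <<'E'
from h import *
s=observe();print(s["t"],s["eef_pos"],s["tcp_rot"],s["contact_force"],s["gripper_width"])
cal=get_calibration("wrist");im=camera("wrist");np.save("w7.npy",cal,allow_pickle=True)
im=im[:,:,::-1].copy();cv2.imwrite("pics/w7.png",im)
E
```

```text
15.5333 [ 0.52110208 -0.16891744  0.19042677] [ 3.14026808e+00 -2.26198673e-03  2.21678618e-01] [-0.13943529  0.60662573  0.25917212] 0.060227962867065214
```

View pics/w7.png

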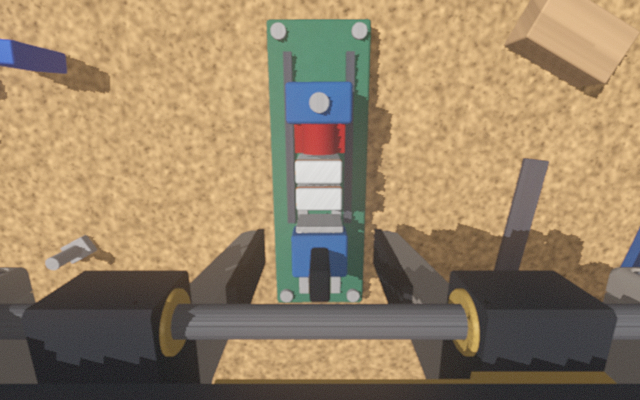

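Both spacers stand upright side by side at (319,170) and (319,198). The jaw is at (320,255), with its fin at columns 310–329 and its foot at row ~248.

```bash
python3 - <<'E'
from h import *
cal=np.load("w7.npy",allow_pickle=True).item();im=cv2.imread("pics/w7.png");hsv=cv2.cvtColor(im,cv2.COLOR_BGR2HSV)
T=np.array([.5211,-.1689]);u=np.array([.9755,.2202]);v=np.array([-u[1],u[0]])
f=lambda p,z:[(( onz(cal,p,z)[0,:2]-T)@w*1e3).round(1) for w in(u,v)]
print([ (x,hsv[290,x].tolist()) for x in range(304,336)])
print([ (y,hsv[y,319].tolist()) for y in range(240,304,2)])
for p,z in(((319,248),.057),((319,278),.11),((319,300),.11),((309.5,290),.11),((329,290),.11),((293,260),.057),((347,260),.057),((319,234),.057),((319,223),.068)):print(p,z,f(p,z))
E
```

```text
[(304, [4, 10, 186]), (305, [10, 8, 182]), (306, [8, 5, 186]), (307, [8, 11, 184]), (308, [13, 20, 155]), (309, [23, 43, 102]), (310, [6, 21, 60]), (311, [10, 27, 56]), (312, [165, 8, 63]), (313, [160, 12, 63]), (314, [0, 17, 60]), (315, [0, 9, 57]), (316, [130, 13, 60]), (317, [0, 12, 63]), (318, [15, 8, 63]), (319, [0, 9, 59]), (320, [0, 9, 59]), (321, [40, 14, 55]), (322, [0, 12, 62]), (323, [30, 4, 59]), (324, [174, 21, 61]), (325, [8, 16, 62]), (326, [20, 13, 57]), (327, [165, 26, 58]), (328, [15, 10, 53]), (329, [47, 27, 66]), (330, [37, 26, 126]), (331, [20, 9, 168]), (332, [6, 7, 186]), (333, [15, 6, 185]), (334, [10, 8, 183]), (335, [18, 7, 182])]
[(240, [107, 133, 174]), (242, [107, 129, 174]), (244, [107, 132, 174]), (246, [108, 131, 167]), (248, [120, 24, 64]), (250, [15, 18, 58]), (252, [120, 4, 60]), (254, [135, 9, 57]), (256, [162, 21, 62]), (258, [165, 9, 57]), (260, [143, 18, 56]), (262, [150, 9, 58]), (264, [113, 18, 58]), (266, [132, 22, 58]), (268, [120, 14, 55]), (270, [120, 9, 56]), (272, [135, 8, 63]), (274, [120, 24, 63]), (276, [170, 12, 63]), (278, [120, 13, 58]), (280, [150, 9, 58]), (282, [0, 20, 63]), (284, [90, 5, 56]), (286, [40, 12, 62]), (288, [60, 9, 58]), (290, [0, 9, 59]), (292, [45, 8, 63]), (294, [30, 5, 56]), (296, [10, 12, 62]), (298, [3, 41, 62]), (300, [175, 26, 60]), (302, [16, 101, 136])]
(319, 248) 0.057 [np.float64(-57.0), np.float64(0.0)]
(319, 278) 0.11 [np.float64(-62.0), np.float64(0.1)]
(319, 300) 0.11 [np.float64(-82.7), np.float64(0.1)]
(309.5, 290) 0.11 [np.float64(-73.2), np.float64(8.2)]
(329, 290) 0.11 [np.float64(-73.2), np.float64(-8.3)]
(293, 260) 0.057 [np.float64(-69.8), np.float64(26.1)]
(347, 260) 0.057 [np.float64(-69.9), np.float64(-28.0)]
(319, 234) 0.057 [np.float64(-42.3), np.float64(0.0)]
(319, 223) 0.068 [np.float64(-27.4), np.float64(0.0)]
```

Call:
carry_out(
  deltas=[
    [-0.78,0,0,0,0,0,60],
    [-0.78,0,0,0,0,0,60],
    [-0.77,0,0,0,0,0,60],
    [0,0,0.8,0,0,0,60],
    [0,0,0.8,0,0,0,60],
    [0,0,0.8,0,0,0,60],
    [0,0,0.8,0,0,0,60],
    [0,0,0.75,0,0,0,60],
  ],
)

```text
t: 16.25
eef_pos: [0.4507, -0.1835, 0.0681]
tcp_rot: [-3.14, 0.002, 0.222]
contact_force: [0.3, 0.5, -0.8]
gripper_width: 0.0599
grip_force: 0.0
```

Call:
carry_out(
  deltas=[
    [0,0,0,0,0,0,60],
    [0,0,0,0,0,0,30],
    [0,0,0,0,0,0,8],
    [0,0,0,0,0,0,8],
    [0,0,0,0,0,0,8],
    [0,0,0,0,0,0,8],
    [0,0,0,0,0,0,8],
    [0,0,0,0,0,0,8],
  ],
)

```text
t: 16.92
eef_pos: [0.453, -0.1848, 0.0712]
tcp_rot: [3.14, -0.001, 0.222]
contact_force: [-1.4, -0.3, 3.3]
gripper_width: 0.0177
grip_force: 30.0
```

Call:
carry_out(
  deltas=[
    [0,0,0,0,0,0,8],
    [0,0,0,0,0,0,8],
  ],
)

```text
t: 17.08
eef_pos: [0.453, -0.1848, 0.0712]
tcp_rot: [3.14, -0.001, 0.222]
contact_force: [-0.8, -5.2, 6.3]
gripper_width: 0.0185
grip_force: 30.0
```

Call:
carry_out(
  deltas=[
    [0.08,0,0,0,0,0,8],
    [0.08,0,0,0,0,0,8],
    [0.08,0,0,0,0,0,8],
    [0.08,0,0,0,0,0,8],
    [0.08,0,0,0,0,0,8],
    [0.08,0,0,0,0,0,8],
    [0.08,0,0,0,0,0,8],
    [0,0,0,0,0,0,8],
  ],
)

```text
t: 17.75
eef_pos: [0.4697, -0.1809, 0.0712]
tcp_rot: [3.14, -0.001, 0.222]
contact_force: [-0.1, -4.2, 7.8]
gripper_width: 0.0177
grip_force: 30.0
```

Call:
carry_out(
  deltas=[
    [0.06,0,0,0,0,0,8],
    [0.06,0,0,0,0,0,8],
    [0.06,0,0,0,0,0,8],
    [0,0,0,0,0,0,8],
  ],
)

```text
t: 18.08
eef_pos: [0.4747, -0.1798, 0.0712]
tcp_rot: [3.14, -0.001, 0.222]
contact_force: [-1.6, -4.1, 6.9]
gripper_width: 0.0178
grip_force: 30.0
```

Call:
carry_out(
  deltas=[
    [0.05,0,0,0,0,0,8],
    [0.05,0,0,0,0,0,8],
    [0.05,0,0,0,0,0,8],
    [0,0,0,0,0,0,8],
  ],
)

```text
t: 18.42
eef_pos: [0.4788, -0.1788, 0.0712]
tcp_rot: [3.14, -0.0, 0.222]
contact_force: [-2.5, -5.3, 8.0]
gripper_width: 0.0178
grip_force: 30.0
```

Call:
carry_out(
  deltas=[
    [0.05,0,0,0,0,0,8],
    [0.05,0,0,0,0,0,8],
    [0,0,0,0,0,0,8],
  ],
)

```text
t: 18.67
eef_pos: [0.4816, -0.1782, 0.0712]
tcp_rot: [3.14, -0.0, 0.222]
contact_force: [-1.7, -4.6, 7.8]
gripper_width: 0.0175
grip_force: 30.0
```

Call:
carry_out(
  deltas=[
    [0.05,0,0,0,0,0,8],
    [0,0,0,0,0,0,8],
    [0,0,0,0,0,0,8],
  ],
)

```text
t: 18.92
eef_pos: [0.4828, -0.1779, 0.0712]
tcp_rot: [3.141, 0.0, 0.222]
contact_force: [-3.5, -5.1, 8.6]
gripper_width: 0.018
grip_force: 30.0
```

Call:
carry_out(
  deltas=[
    [0.05,0,0,0,0,0,8],
    [0,0,0,0,0,0,8],
    [0,0,0,0,0,0,8],
  ],
)

```text
t: 19.17
eef_pos: [0.4839, -0.1777, 0.0712]
tcp_rot: [3.141, 0.001, 0.222]
contact_force: [-6.1, -7.0, 9.2]
gripper_width: 0.0177
grip_force: 30.0
```

```bash
python3 - <<'E'
from h import *
s=observe();print(s["t"],s["eef_pos"],s["contact_force"])
cal=get_calibration("wrist");im=camera("wrist");np.save("w8.npy",cal,allow_pickle=True)
im=im[:,:,::-1].copy();cv2.imwrite("pics/w8.png",cv2.resize(im[40:300,210:430],None,fx=2.3,fy=2.3,interpolation=cv2.INTER_CUBIC))
E
```

```text
19.1667 [ 0.48385784 -0.17765818  0.07119632] [-6.11743728 -7.03503872  9.23918613]
```

View pics/w8.png

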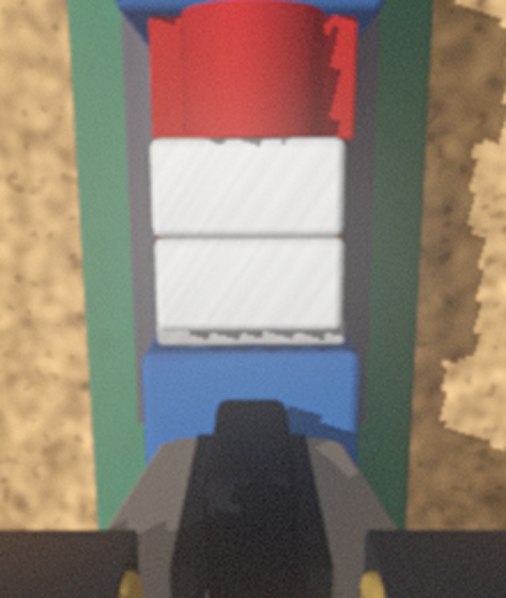

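The stack is closed up: bracket, both spacers and pad touch, all square. The force is rising with pad compression at 31.6 mm of travel, so I press on to about 10 N.

Call:
carry_out(
  deltas=[
    [0.04,0,0,0,0,0,8],
    [0.03,0,0,0,0,0,8],
    [0,0,0,0,0,0,8],
    [0,0,0,0,0,0,8],
  ],
)

```text
t: 19.55
eef_pos: [0.4853, -0.1773, 0.0712]
tcp_rot: [3.141, 0.002, 0.222]
contact_force: [-8.5, -8.2, 12.0]
gripper_width: 0.0178
grip_force: 30.0
```

Call:
carry_out(
  deltas=[
    [0.04,0,0,0,0,0,8],
    [0,0,0,0,0,0,8],
    [0,0,0,0,0,0,8],
  ],
)

```text
t: 19.8
eef_pos: [0.4861, -0.1771, 0.0712]
tcp_rot: [3.141, 0.002, 0.222]
contact_force: [-9.8, -8.9, 13.9]
gripper_width: 0.0177
grip_force: 30.0
```

Call:
carry_out(
  deltas=[
    [0.03,0,0,0,0,0,8],
    [0,0,0,0,0,0,8],
    [0,0,0,0,0,0,8],
    [0,0,0,0,0,0,8],
    [0,0,0,0,0,0,8],
    [0,0,0,0,0,0,8],
    [0,0,0,0,0,0,8],
    [0,0,0,0,0,0,8],
  ],
)

```text
t: 20.47
eef_pos: [0.4867, -0.177, 0.0712]
tcp_rot: [3.141, 0.003, 0.222]
contact_force: [-10.9, -9.3, 15.3]
gripper_width: 0.018
grip_force: 30.0
```

Call:
carry_out(
  deltas=[
    [0,0,0,0,0,0,8],
    [0,0,0,0,0,0,8],
    [0,0,0,0,0,0,8],
    [0,0,0,0,0,0,8],
  ],
)

```text
t: 20.8
eef_pos: [0.4867, -0.177, 0.0712]
tcp_rot: [3.141, 0.003, 0.222]
contact_force: [-10.6, -9.2, 13.8]
gripper_width: 0.0178
grip_force: 30.0
```

The push is steady at about 10 N with 34.5 mm of travel, short of the end stop. The force rose about 2 N per mm, which matches the pad spring.

```bash
python3 -c "from station import *;print(hand_in())"
```

```text
the job is handed in; nothing more can be done
None
```

The job is handed in with two spacers standing between the bracket and the pad and the gripper still pressing the jaw closed by its fin at about 10 N, estimated from wrist force and pad travel (34.5 of 36 mm); the other two spacers were left in the rack, and the judge's result was not shown.

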